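# Fetch the rear wash basket from a crowded hook

### The arm

A 6-joint arm with a two-finger parallel gripper is mounted at the origin on the work surface. World frame = base frame: x ahead of the robot, y to its left, z up, the work surface at z = 0. Lengths are in mm, angles in rad, forces in N, time in s.
With the tool pointing down it reaches from about 250 to 725 mm from the base axis. Payload 9.7 kg.
Tool frame: the origin (TCP) lies on the centre line of the jaws, within the pads' length; the fingertips stand 17 mm ahead of it and the grasp point (between the pads) lies 2 mm behind it; y points along the fingers, z is the direction in which the jaws open and shut, and the axes are right-handed (so a half turn about y gives the same grasp; the last joint's range is limited). The gripper opens to 85 mm and grips with 20 to 120 N. Pads are 22 mm wide; open, the fingers measure 114 mm over their backs; the gripper's body (76 mm by 85 mm) begins 54 mm behind the grasp point. The pads swing forward as they close: fully open they stand 13 mm farther back than shut.
Start: joints at [-1.147, 0.087, 0.176, 1.66, 0, 1.571], TCP at [226.172, -501.341, 248.284] pointing down, gripper open.
Joint ranges: [-3.13, 3.13], [-0.85, 1.81], [-1.15, 1.24], [-2.2, 2.28], [-1.44, 1.52], [-3.14, 3.14]. Speed limits (rad/s): [2.22, 2.22, 2.57, 3.14, 3.14, 3.14].

### API

Orientations are given as [roll, pitch, yaw] about the fixed x, y, z axes, in that order (R = Rz(yaw) Ry(pitch) Rx(roll)).
In Python, from workcell import arm gives the robot as it stands.
- The arm moves only by the tool drive_tool, never from a script. Its argument "plan" is one flat list of numbers, 7 for each row, row after row: the shift along the tool's x, y, z in m, then the turn, a rotation vector about the tool's x, y, z in rad, then the gripper's target within -1 to 1 (fully open at 1, half-way at 0, shut at -1). In form: [tx, ty, tz, rx, ry, rz, claw, tx, ty, tz, rx, ry, rz, claw, ...]. A call has 1 to 8 rows; each row is the pose to reach, as a shift and turn from the pose commanded when the call began, along the tool's axes at that moment; what a row does not reach only later rows make up. A row lasts 1/12 s, in which the tool goes at most 41.7 mm and 7.16 degrees, less where a joint would pass 70% of its speed; a pose out of reach is approached as far as the arm can. A call with a gripper value outside its range is refused whole. The fingers move at their own pace and stop on an object; "squeeze" is the grip in N (left out, the last holds). Time passes only in rows, so rows that repeat a pose let the fingers close. It gives the time, the measured TCP pose, the force and the opening at its end, in the units of the state.
- arm.read_state(): the state, without advancing time (a new reading comes with each control period).
- arm.snapshot(name): name is "scene" or "top"; returns the picture (480x640x3 uint8, blue, green, red); there is no depth.
- arm.camera_info(name): a dict with "camera_matrix" (3x3 intrinsics, pixels), "rvec" (rotation vector, rad) and "tvec" (3), from world to camera coordinates, as OpenCV has them. Camera axes: x right, y down, z forward; pixel columns grow to the right and rows downward; lengths in mm; the calibration is good to about 2 mm. A picture is of the moment at which its call begins. camera_info takes no time and is no camera call.
- arm.close_job(): hands the job in, once; it reports no verdict.
The state is a dict: "time": time; "q": joint angles; "qd": joint speeds; "effort": joint torques, N m; "tool_pos": TCP position; "tool_rot": TCP orientation; "force": force on the tool from outside, world axes, zero at the start; "wrist_torque": the same for the moment, N m; "gripper_width": finger opening in mm.
Only numpy, scipy, OpenCV 4.12 (cv2) and the standard library are available. Lean on these libraries where they do the work, as an engineer would, in place of code of your own. Each camera call takes 0.05 s, during which the arm holds its last target.

### The job

The round fossil wash basket we need is at the back of the hook that carries two baskets, behind a rectangular one. Move the rectangular basket over to the empty hook and leave it hanging there, then take the round basket off and stand it upright on the dark sorting pad, wholly on the pad. Let go of both.

Things in the scene. Friction and masses are not known exactly. Their poses are not given: they have to be found in the camera images.
- front_grip (a point): Centre of the white grip tab (10 x by 24 y by 48 z mm) atop the handle of the FRONT basket: rectangular steel, 36 x by 66 y, 45 high, hung near the crowded hook's lip. Point: 132 above the basket's underside, 24 above the top and 32 above the underside of the handle's crossbar (along y). Window below it 59 wide, 55 high; the arm passes through it along x (+x to the post). Loose, under 0.2 kg.
- rear_grip (a point): Centre of the grip tab of the wanted REAR basket: round steel, 52 mm across, 45 high, flat bottom, about 64 mm behind the front one on the same hook. Handle, tab, heights and axes as the front basket's (point 132 above the underside); window 46 wide. Loose, under 0.2 kg. Pinch tabs across their 24 mm from above. A like round basket alone on a third hook is not wanted.
- spare_arm (a point): EMPTY hook: middle of the top of its level arm, 140 mm over the bench; x along it to the post, z up. Arm 14 wide, 8 thick, from a 12 mm high lip at x -79 to a post at x +80, no higher. All 3 stands are alike, fixed, lips towards the robot, in a row with the pad in any order; the front basket hangs about 45 behind its lip. To unhook, lift 25-30 mm, draw along -x till its middle is 45 past the lip.
- pad_top (a point): Centre of the top of the dark sorting pad: 150 x 150 mm, 10 mm thick, flat, firm and fixed on the bench; x and y along its sides, z up. Hung baskets reach 196 mm above the bench: carry a basket with its underside above that to pass over the row. Stands and pad are about 190 mm apart, centre to centre.
There are look-alikes about, which are no part of the job. Leave any green or orange look-alike of the part that bears rear_grip alone. Of the things that look like the part that bears pad_top, the middle-sized one is meant.

How it is judged:
By the outcome, as a careful person would: the job done as asked, in the order asked, and still so for the second after the job is handed in, with the robot touching nothing.
It also fails if it takes over 61 s, if anything falls off the work surface, if the arm or the gripper's body presses on something with over 40 N, if the wrist force passes 120 N, or if a joint passes its speed limit or range.

## Working session

There is one attempt and no reset: what is moved stays moved. The work goes in short steps, Python scripts to look and compute and a tool call to move; the robot and the scene stay as the last step left them, time stands still between calls to the robot, and variables do not carry over. Pictures are saved under pics/ and viewed, and the job is handed in when it is done.

Besides the shell and the picture viewer there is one more tool, called after "Emit:" by a JSON object that holds its "name" and its "arguments", one argument or row to a line. drive_tool: Moves the arm, as the interface text tells. Its arguments: {"type":"object","properties":{"plan":{"type":"array"},"squeeze":{"type":"number"}},"required":["plan"]}

```bash
mkdir -p pics; ls; python3 - <<'E'
from workcell import arm
import cv2,numpy as np
for n in("scene","top"):
    cv2.imwrite(f"pics/{n}0.png",arm.snapshot(n)); i=arm.camera_info(n)
    R=cv2.Rodrigues(np.array(i["rvec"],float))[0]
    print(n,np.array(i["camera_matrix"]).round(1).tolist(),(-R.T@np.array(i["tvec"]).ravel()).round(0),R.round(2).tolist())
s=arm.read_state();print(s)
E
```

```text
pics
scene [[488.3, 0.0, 319.6], [0.0, 488.3, 248.7], [0.0, 0.0, 1.0]] [1149.  670.  879.] [[-0.71, 0.71, 0.0], [0.44, 0.45, -0.78], [-0.55, -0.55, -0.63]]
top [[564.8, 0.0, 323.7], [0.0, 564.8, 239.1], [0.0, 0.0, 1.0]] [ 308.   43. 1421.] [[-0.0, -1.0, 0.03], [-0.99, -0.0, -0.13], [0.13, -0.03, -0.99]]
{'time': 0.1, 'q': array([-1.14699378e+00,  8.74163003e-02,  1.75208542e-01,  1.65979221e+00,
        2.94516148e-05,  1.57081387e+00]), 'qd': array([ 0.00027765,  0.00051933,  0.00305751,  0.00045918,  0.00034364,
       -0.00020189]), 'effort': array([ 1.44477108e-04, -5.21564233e+01,  4.65653121e+01,  1.60316663e-02,
       -1.99488034e-05, -1.51923376e-05]), 'tool_pos': array([ 226.10832213, -501.1727228 ,  247.64529918]), 'tool_rot': array([-1.57199997e+00,  2.94304802e-05, -2.71780769e+00]), 'force': array([-0.33672471, -0.5614202 ,  0.02788248]), 'wrist_torque': array([ 0.06838961, -0.02304147,  0.05038541]), 'gripper_width': 85.15725161527361}
```

View pics/scene0.png

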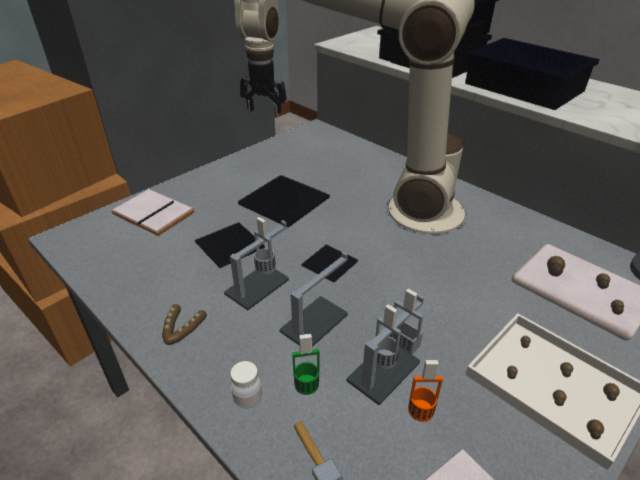

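View pics/top0.png

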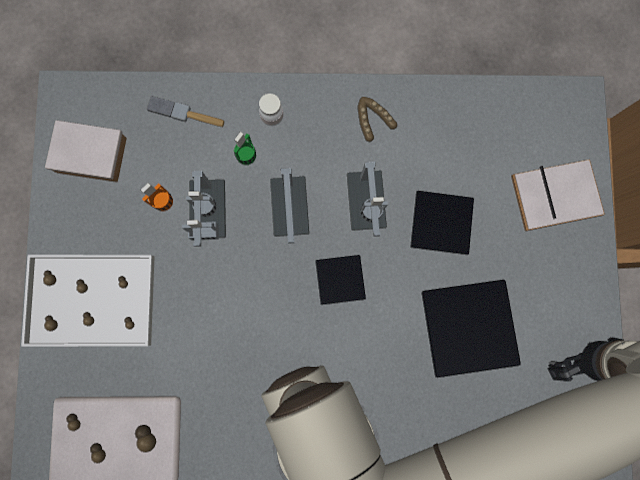

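The top view shows three dark pads: small (341,279), middle (443,222) and large (471,328). The middle one is meant, and it stands in the row. There are three stands: left at about (207,208) with two baskets, the empty hook at (290,205), and a third at (368,200) with a single round basket. The green (245,150) and orange (158,197) baskets are decoys. Next I'll enlarge and measure.

```bash
cat > h.py <<'E'
import cv2,numpy as np
from workcell import arm
def cam(n):
    i=arm.camera_info(n);K=np.array(i["camera_matrix"],float);rv=np.array(i["rvec"],float);t=np.array(i["tvec"],float).ravel()
    return K,rv,t,cv2.Rodrigues(rv)[0]
def ray(n,uv):
    K,rv,t,R=cam(n);d=R.T@np.linalg.inv(K)@np.array([uv[0],uv[1],1.]);return -R.T@t,d/np.linalg.norm(d)
def onz(n,uv,z):
    c,d=ray(n,uv);return c+d*(z-c[2])/d[2]
def proj(n,P):
    K,rv,t,R=cam(n);return cv2.projectPoints(np.array(P,float).reshape(-1,1,3),rv,t,K,None)[0].reshape(-1,2)
def tri(a,b):
    c1,d1=ray("scene",a);c2,d2=ray("top",b)
    s=np.linalg.lstsq(np.c_[d1,-d2],c2-c1,rcond=None)[0];p=c1+s[0]*d1;q=c2+s[1]*d2
    return (p+q)/2,np.linalg.norm(p-q)
E
python3 - <<'E'
from h import *
t=cv2.imread("pics/top0.png");s=cv2.imread("pics/scene0.png")
m=(t.max(2)<45).astype(np.uint8)
for c in cv2.findContours(m,cv2.RETR_EXTERNAL,cv2.CHAIN_APPROX_NONE)[0]:
    if cv2.contourArea(c)>1000:
        r=cv2.minAreaRect(c);b=cv2.boxPoints(r);w=np.array([onz("top",p,10) for p in b])
        print(np.array(r[0]).round(1),w.mean(0).round(1),np.linalg.norm(np.roll(w,1,0)-w,axis=1).round(0),np.degrees(np.arctan2(*(w[1]-w[0])[[1,0]])).round(1))
cv2.imwrite("pics/a.png",cv2.resize(t[150:260,170:310],None,fx=5.6,fy=5.4,interpolation=cv2.INTER_CUBIC))
cv2.imwrite("pics/b.png",cv2.resize(s[280:405,335:460],None,fx=4.8,fy=4.8,interpolation=cv2.INTER_CUBIC))
cv2.imwrite("pics/c.png",cv2.resize(s[200:350,220:370],None,fx=4,fy=4,interpolation=cv2.INTER_CUBIC))
E
```

```text
[470.8 327.8] [ 279.1 -362.8   10. ] [215. 218. 217. 214.] -81.1
[340.3 279.3] [399.  -38.2  10. ] [111. 112. 111. 111.] -82.8
[442.3 222.1] [ 544.8 -299.3   10. ] [149. 148. 151. 148.] -8.0
```

View pics/a.png

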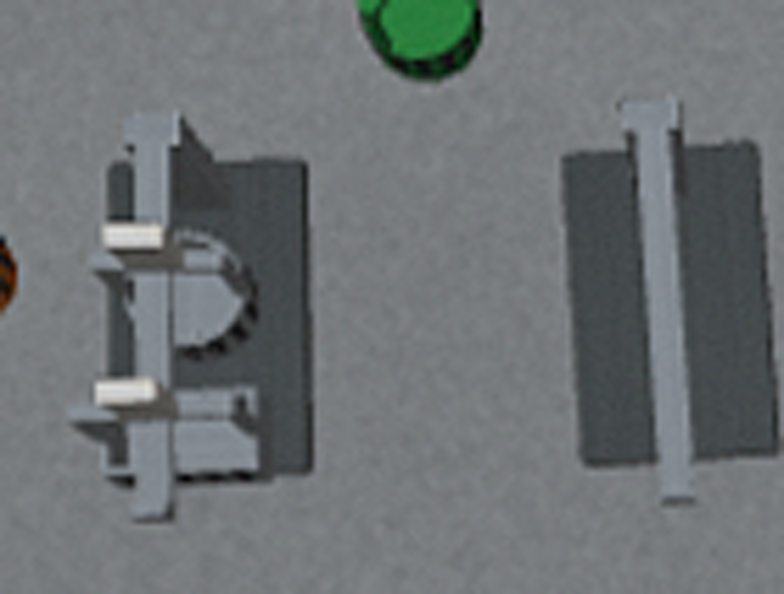

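View pics/b.png

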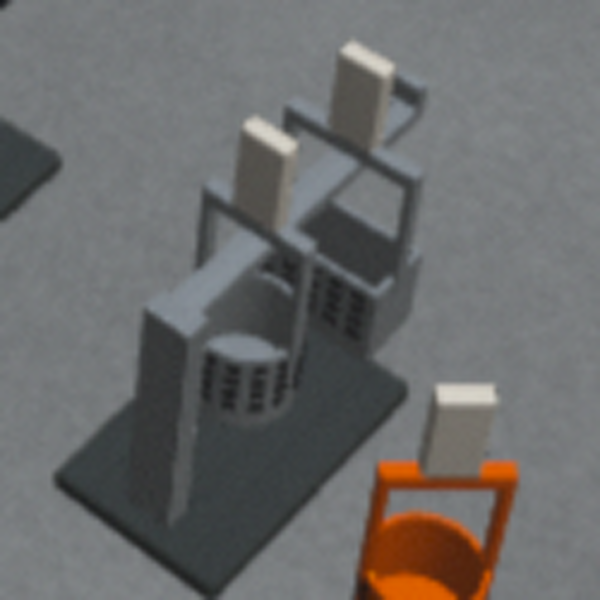

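View pics/c.png

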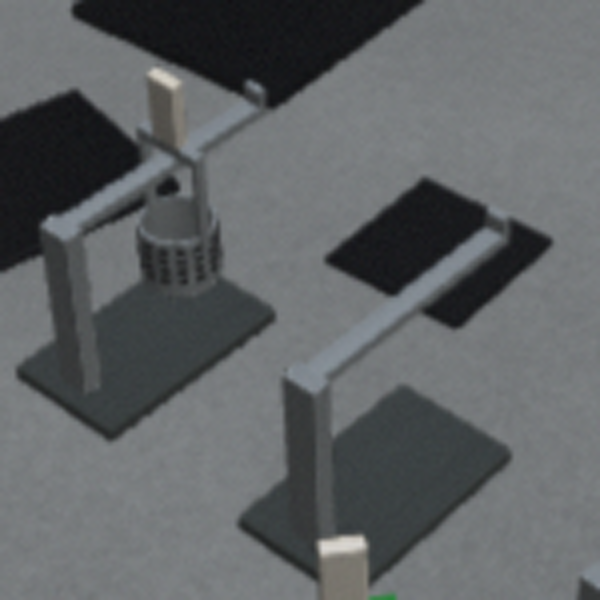

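The enlarged crops confirm it. On the crowded hook, the rectangular basket is in front near the lip, with its tab at about (192,222) in the top view. The grey round one is behind it, with its tab at about (194,194). The empty hook is at (290,205). The orange basket stands loose on the bench and the third hook carries the other look-alike. Next I'll get coordinates.

```bash
python3 - <<'E'
from h import *
t=cv2.imread("pics/top0.png");s=cv2.imread("pics/scene0.png")
def warm(im): 
    i=im.astype(int); return ((i[...,2]>165)&(i[...,2]>=i[...,0]+3)).astype(np.uint8)
def blobs(n,im,x0,x1,y0,y1):
    m=np.zeros(im.shape[:2],np.uint8);m[y0:y1,x0:x1]=warm(im)[y0:y1,x0:x1]
    for c in cv2.findContours(m,cv2.RETR_EXTERNAL,cv2.CHAIN_APPROX_NONE)[0]:
        if len(c)>6:
            M=cv2.moments(m*0+cv2.drawContours(m*0,[c],-1,1,-1),True);u=(M["m10"]/M["m00"],M["m01"]/M["m00"])
            print(n,np.round(u,1),M["m00"],cv2.boundingRect(c),onz("top",u,196).round(1) if n=="top" else "", cv2.minAreaRect(c))
blobs("top",t,180,260,180,250);blobs("top",t,350,400,180,250);blobs("scene",s,370,425,285,345)
g=t.max(2).astype(int)
for y in range(166,245,5): print(y,"L",t[y,188:206].max(1),"S",t[y,278:302].max(1))
E
```

```text
top [195.5 220.8] 8.0 (194, 220, 4, 3) [514.8 288.7 196. ] ((195.60000610351562, 220.70001220703125), (3.4785051345825195, 1.5811388492584229), 18.43494987487793)
top [194.  192.6] 18.0 (188, 192, 11, 4) [577.6 293.8 196. ] ((193.0, 193.5), (3.0, 10.0), 90.0)
top [378. 199.] 31.0 (373, 198, 11, 3) [ 564.8 -112.2  196. ] ((378.0, 199.0), (2.0, 10.0), 90.0)
scene [390.9 307.7] 38.0 (386, 304, 11, 8)  ((390.9230651855469, 307.6153869628906), (11.094003677368164, 3.3282015323638916), 33.6900634765625)
scene [411.4 291.8] 36.0 (406, 289, 11, 7)  ((411.10003662109375, 291.79998779296875), (10.733126640319824, 3.130495071411133), 26.56505012512207)
166 L [129 129 130 129 128 128 127 125 127 130 134 132 126 127 128 125 127 129] S [125 127 134 134 131 130 128 129 132 134 130 128 128 135 130 127 126 124
 132 128 125 125 130 129]
171 L [127 129 130 123 130 133 148 143 139 141 142 142 140 163 106 126 131 132] S [127 136 134 143 145 142 143 141 141 144 140 141 156  99 122 128 130 131
 128 130 129 126 131 130]
176 L [131 126 128 129 127 126 144 145 148 145 146 150 138 154  76  64  56  72] S [131 1
[... 1745 characters left out ...]
 78  81  76  81  78  79  80  77  80  86 127 129 129 128] S [ 76  78  73  71  75  79  76  69  79 143 146 148 142 143 151  86  72  75
  77  75  69  76  78  80]
231 L [ 80  64  61  61  74 142 146 140 145 144 142 140 105 137 143 142 141 142] S [ 71  73  72  74  75  74  75  76  69 121 143 145 145 143 148 109  78  76
  79  75  77  74  76  76]
236 L [150 121 107 110 111 147 148 144 144 144 143 145 109 115 141 144 145 140] S [ 89  90  99 101 100 100 116 113 109 135 146 143 145 144 144 129 129 133
 128 129 128 125 125 125]
241 L [131 128 127 130 129 128 143 140 143 144 144 145 110 109 127 129 130 129] S [131 128 127 126 128 130 129 126 122 127 138 137 137 137 134 137 128 128
 124 120 124 125 124 121]
```

```bash
python3 - <<'E'
from h import *
t=cv2.imread("pics/top0.png");s=cv2.imread("pics/scene0.png")
def tabs(n,im,boxes,th):
    g=im.max(2)
    for (x0,x1,y0,y1) in boxes:
        m=np.zeros(g.shape,np.uint8);m[y0:y1,x0:x1]=g[y0:y1,x0:x1]>th
        c=max(cv2.findContours(m,cv2.RETR_EXTERNAL,cv2.CHAIN_APPROX_NONE)[0],key=len)
        ys,xs=np.nonzero(m);u=(xs.mean(),ys.mean())
        # weighted angle
        C=np.cov(xs,ys);w,v=np.linalg.eigh(C);d=v[:,1]*10
        a,b=onz(n,np.array(u)-d,196),onz(n,np.array(u)+d,196);dd=b-a
        print(n,np.round(u,2),len(xs),cv2.boundingRect(c),onz(n,u,196).round(1),"ydir ang",np.degrees(np.arctan(-dd[0]/dd[1])).round(1))
tabs("top",t,[(180,206,184,198),(180,206,212,228),(365,390,192,206)],185)
tabs("scene",s,[(380,405,300,318),(400,425,284,302)],195)
# arm edges
g=t.max(2).astype(float)
def edges(rows,x0,x1,th=112):
    P=[]
    for y in rows:
        r=g[y,x0:x1]
        i=np.nonzero(r>th)[0];a,b=i[0],i[-1]
        l=a-(r[a]-th)/(r[a]-r[a-1]);h=b+(r[b]-th)/(r[b]-r[b+1]);P.append(((x0+l+x0+h)/2,y,h-l))
    return np.array(P)
S=edges(range(179,234),278,302)
k=np.polyfit(S[:,1],S[:,0],1);print("S width",S[:,2].mean())
for y in (180,230,242.5): print(onz("top",(np.polyval(k,y),y),140).round(1))
a,b=[onz("top",(np.polyval(k,y),y),140) for y in(180,240)];print("spare yaw",np.degrees(np.arctan2(*(a-b)[[1,0]])))
print("col S",g[230:252,291].astype(int),g[230:252,290].astype(int)); print("col L",g[230:255,197].astype(int)); print("post S",g[163:182,286].astype(int))
L=edges([180,182,184,186,188],192,206);L2=edges([211,213,214],192,204);print(L,L2)
for p in np.r_[L,L2]:print(onz("top",p[:2],140).round(1))
E
```

```text
top [193.5 193. ] 30 (189, 192, 10, 3) [576.6 294.8 196. ] ydir ang 0.2
top [191.65 221.94] 31 (187, 220, 10, 4) [512.1 297.  196. ] ydir ang 2.2
top [377.66 198.97] 29 (373, 198, 10, 3) [ 564.8 -111.5  196. ] ydir ang -1.1
scene [390.86 307.77] 22 (387, 305, 9, 7) [578.8 297.1 196. ] ydir ang -1.0
scene [411.   291.63] 19 (407, 289, 9, 6) [514.5 297.4 196. ] ydir ang 3.5
S width 6.056434737095273
[620.6  93.1 140. ]
[503.3  84.5 140. ]
[474.4  82.3 140. ]
spare yaw 4.196427828932446
col S [143 143 144 143 143 142 144 142 144 143 146 137  93 101 128 124 132 127
 125 127 125 122] [146 145 146 148 147 144 145 146 145 149 153 137  86  92 133 132 131 125
 126 127 127 124]
col L [147 144 143 144 144 142 144 145 145 142 144 144 144 144 139 102  85 132
 127 124 128 124 123 124 125]
post S [127 127 134 132 128 131 144 143 141 142 146 149 146 149 148 148 149 149
 151]Traceback (most recent call last):
  File "<stdin>", line 29, in <module>
  File "<stdin>", line 22, in edges
IndexError: index 12 is out of bounds for axis 0 with size 12
```

```bash
python3 - <<'E'
from h import *
for a in [(196.58,180),(196.6,211),(196.6,241)]: print("crowded arm",onz("top",a,140).round(1))
print("crowded lip",onz("top",(196.6,244.7),152).round(1))
print("spare lip",onz("top",(291,241.4),152).round(1), "scene spare", proj("scene",[[548.6+5,88,140]]).round(0))
# pad check in scene
s=cv2.imread("pics/scene0.png")
m=(s.max(2)<45).astype(np.uint8);m[:, :190]=0;m[:225]=0;m[270:]=0;m[:,262:]=0
ys,xs=np.nonzero(m);print(proj("scene",[[545+a,-299+b,10] for a,b in((0,0),(64,84),(84,-64),(-64,-84),(-84,64))]).round(0).tolist(),xs.min(),xs.max(),ys.min(),ys.max())
E
```

```text
crowded arm [619.6 300.2 140. ]
crowded arm [546.8 298.1 140. ]
crowded arm [477.5 296.1 140. ]
crowded lip [467.5 293.5 152. ]
spare lip [475.4  81.2 152. ] scene spare [[323. 272.]]
[[230.0, 242.0], [230.0, 265.0], [193.0, 245.0], [230.0, 221.0], [267.0, 239.0]] 196 261 225 269
```

Emit:
{"name": "drive_tool", "arguments": {
  "plan": [-0.202, -0.07, -0.205, 0, -0.99, 0, 1, -0.202, -0.07, -0.205, 0, -0.99, 0, 1, -0.202, -0.07, -0.205, 0, -0.99, 0, 1, -0.202, -0.07, -0.205, 0, -0.99, 0, 1, -0.202, -0.07, -0.205, 0, -0.99, 0, 1, -0.202, -0.07, -0.205, 0, -0.99, 0, 1, -0.202, -0.07, -0.205, 0, -0.99, 0, 1, -0.202, -0.07, -0.205, 0, -0.99, 0, 1]
}}

```text
time: 0.77
tool_pos: [327.3, -227.0, 320.3]
tool_rot: [-1.568, 0.0, -1.717]
force: [0.2, -0.4, 0.2]
gripper_width: 85.1
```

```bash
cat > w.py <<'E'
import sys
from h import *
from scipy.spatial.transform import Rotation as Ro
# usage: w.py x y z yaw_deg : tool-frame shift (m) and turn to reach world pose, tool down
s=arm.read_state();p=s["tool_pos"];R=Ro.from_euler("xyz",s["tool_rot"])
print("t",round(s["time"],2),"p",p.round(1),"rpy",s["tool_rot"].round(3),"F",s["force"].round(1),"w",round(s["gripper_width"],1))
if len(sys.argv)>4:
    x,y,z,yaw=map(float,sys.argv[1:5]);T=Ro.from_euler("xyz",[-np.pi/2,0,np.radians(yaw)])
    print("shift",(R.inv().apply(np.array([x,y,z])-p)/1000).round(4),"turn",(R.inv()*T).as_rotvec().round(4))
E
python3 w.py 513 297 300 1.7
```

```text
t 0.77 p [ 327.3 -227.   320.3] rpy [-1.568  0.    -1.717] F [ 0.2 -0.4  0.2] w 85.1
shift [-0.5455  0.0207  0.1072] turn [-0.0021 -1.7468  0.0023]
```

Emit:
{"name": "drive_tool", "arguments": {
  "plan": [-0.27, 0, 0.05, 0, -0.99, 0, 1, -0.27, 0, 0.05, 0, -0.99, 0, 1, -0.27, 0, 0.05, 0, -0.99, 0, 1, -0.27, 0, 0.05, 0, -0.99, 0, 1, -0.27, 0, 0.05, 0, -0.99, 0, 1, -0.27, 0, 0.05, 0, -0.99, 0, 1, -0.27, 0, 0.05, 0, -0.99, 0, 1, -0.27, 0, 0.05, 0, -0.99, 0, 1]
}}

```text
time: 1.43
tool_pos: [418.5, 31.2, 317.3]
tool_rot: [-1.571, 0.002, -0.727]
force: [0.8, -0.9, -0.6]
gripper_width: 85.5
```

```bash
python3 w.py 513 297 290 1.7
```

```text
t 1.43 p [418.5  31.2 317.3] rpy [-1.571  0.002 -0.727] F [ 0.8 -0.9 -0.6] w 85.5
shift [-0.106   0.0274  0.2614] turn [-4.000e-04 -7.567e-01 -1.600e-03]
```

Emit:
{"name": "drive_tool", "arguments": {
  "plan": [-0.106, 0.027, 0.261, 0, -0.757, 0, 1, -0.106, 0.027, 0.261, 0, -0.757, 0, 1, -0.106, 0.027, 0.261, 0, -0.757, 0, 1, -0.106, 0.027, 0.261, 0, -0.757, 0, 1, -0.106, 0.027, 0.261, 0, -0.757, 0, 1, -0.106, 0.027, 0.261, 0, -0.757, 0, 1, -0.106, 0.027, 0.261, 0, -0.757, 0, 1, -0.106, 0.027, 0.261, 0, -0.757, 0, 1]
}}

```text
time: 2.1
tool_pos: [515.5, 296.7, 287.3]
tool_rot: [-1.572, 0.004, 0.024]
force: [0.5, -0.2, -0.3]
gripper_width: 85.2
```

Emit:
{"name": "drive_tool", "arguments": {
  "plan": [0, 0, 0, 0, 0, 0, 1, 0, 0, 0, 0, 0, 0, 1, 0, 0, 0, 0, 0, 0, 1]
}}

```text
time: 2.35
tool_pos: [514.6, 291.0, 291.8]
tool_rot: [-1.571, -0.0, 0.018]
force: [0.8, 0.4, -0.1]
gripper_width: 85.3
```

```bash
python3 w.py 513 297 175 1.7; python3 - <<'E'
from h import *
for n in("scene","top"):cv2.imwrite(f"pics/{n}1.png",arm.snapshot(n))
s=cv2.imread("pics/scene1.png");cv2.imwrite("pics/b1.png",cv2.resize(s[230:380,320:470],None,fx=4,fy=4))
E
```

```text
t 2.35 p [514.6 291.  291.8] rpy [-1.571 -0.     0.018] F [ 0.8  0.4 -0.1] w 85.3
shift [-0.0015  0.1168  0.006 ] turn [-0.0001 -0.0115  0.0005]
```

View pics/b1.png

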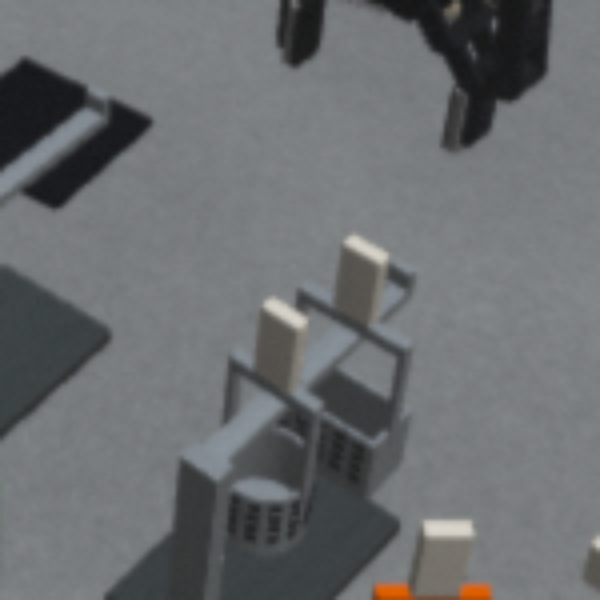

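The gripper is open at about (405,260) in the scene image, above the front tab at (408,300). The tab is still in place, so I'll go down.

Emit:
{"name": "drive_tool", "arguments": {
  "plan": [-0.001, 0.02, 0.006, 0, -0.012, 0, 1, -0.001, 0.04, 0.006, 0, -0.012, 0, 1, -0.001, 0.06, 0.006, 0, -0.012, 0, 1, -0.001, 0.08, 0.006, 0, -0.012, 0, 1, -0.001, 0.095, 0.006, 0, -0.012, 0, 1, -0.001, 0.108, 0.006, 0, -0.012, 0, 1, -0.001, 0.116, 0.006, 0, -0.012, 0, 1, -0.001, 0.116, 0.006, 0, -0.012, 0, 1]
}}

```text
time: 3.12
tool_pos: [513.1, 296.9, 174.1]
tool_rot: [-1.572, 0.001, 0.03]
force: [0.2, 0.6, 0.8]
gripper_width: 85.6
```

Emit:
{"name": "drive_tool", "arguments": {
  "plan": [0, 0, 0, 0, 0, 0, 1, 0, 0, 0, 0, 0, 0, 1, 0, 0, 0, 0, 0, 0, 1]
}}

```text
time: 3.37
tool_pos: [514.0, 297.9, 176.5]
tool_rot: [-1.57, -0.002, 0.031]
force: [-0.2, -0.3, 0.1]
gripper_width: 85.5
```

```bash
python3 w.py 513 297 175 1.7; python3 - <<'E'
from h import *
t=arm.snapshot("top");s=arm.snapshot("scene")
cv2.imwrite("pics/d.png",np.hstack([cv2.resize(t[150:270,150:270],(400,400)),cv2.resize(s[240:360,340:460],(400,400))]))
E
```

```text
t 3.37 p [514.  297.9 176.5] rpy [-1.57  -0.002  0.031] F [-0.2 -0.3  0.1] w 85.5
shift [-0.0011  0.0015 -0.0009] turn [-0.0009  0.0013  0.0016]
```

View pics/d.png

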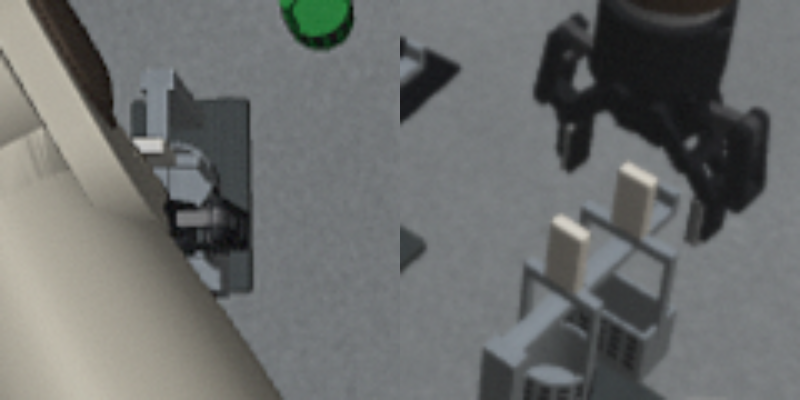

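The fingers straddle the front tab, so I'll close.

Emit:
{"name": "drive_tool", "arguments": {
  "plan": [0, 0, 0, 0, 0, 0, -1, 0, 0, 0, 0, 0, 0, -1, 0, 0, 0, 0, 0, 0, -1, 0, 0, 0, 0, 0, 0, -1, 0, 0, 0, 0, 0, 0, -1, 0, 0, 0, 0, 0, 0, -1, 0, 0, 0, 0, 0, 0, -1, 0, 0, 0, 0, 0, 0, -1],
  "squeeze": 40
}}

```text
time: 4.13
tool_pos: [513.6, 297.9, 175.4]
tool_rot: [-1.571, -0.0, 0.031]
force: [-0.6, 0.0, 0.9]
gripper_width: 23.5
```

Emit:
{"name": "drive_tool", "arguments": {
  "plan": [0, 0, 0, 0, 0, 0, -1, 0, 0, 0, 0, 0, 0, -1, 0, 0, 0, 0, 0, 0, -1, 0, 0, 0, 0, 0, 0, -1]
}}

```text
time: 4.47
tool_pos: [513.6, 297.9, 175.4]
tool_rot: [-1.571, -0.0, 0.031]
force: [-0.8, -0.0, 2.0]
gripper_width: 23.3
```

```bash
python3 w.py 513 297 175 1.7
```

```text
t 4.47 p [513.6 297.9 175.4] rpy [-1.571 -0.     0.031] F [-0.8 -0.   2. ] w 23.3
shift [-0.0007  0.0004 -0.0009] turn [-0.0001  0.0015  0.0001]
```

The fingers have the tab (23.4 mm opening). I'll lift 27 mm.

Emit:
{"name": "drive_tool", "arguments": {
  "plan": [0, -0.005, 0, 0, 0, 0, -1, 0, -0.01, 0, 0, 0, 0, -1, 0, -0.015, 0, 0, 0, 0, -1, 0, -0.02, 0, 0, 0, 0, -1, 0, -0.025, 0, 0, 0, 0, -1, 0, -0.027, 0, 0, 0, 0, -1, 0, -0.027, 0, 0, 0, 0, -1, 0, -0.027, 0, 0, 0, 0, -1]
}}

```text
time: 5.13
tool_pos: [513.7, 297.9, 202.3]
tool_rot: [-1.571, -0.0, 0.031]
force: [-0.0, 0.1, -2.8]
gripper_width: 23.3
```

```bash
python3 w.py 421 295 202 1.7; python3 - <<'E'
from h import *
s=arm.snapshot("scene")
cv2.imwrite("pics/e.png",cv2.resize(s[230:380,320:470],(600,600)))
E
```

```text
t 5.13 p [513.7 297.9 202.3] rpy [-1.571 -0.     0.031] F [-0.   0.1 -2.8] w 23.3
shift [-0.0927  0.0003 -0.    ] turn [-0.0001  0.0015  0.0001]
```

View pics/e.png

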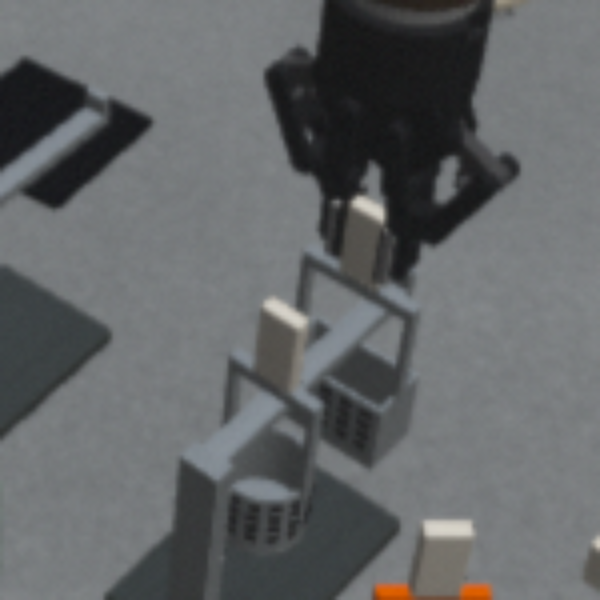

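The front basket has lifted level and its window clears the arm (weight about 2.8 N). Next I'll draw it out along -x.

Emit:
{"name": "drive_tool", "arguments": {
  "plan": [-0.007, 0, 0, 0, 0, 0, -1, -0.021, 0, 0, 0, 0, 0, -1, -0.036, 0, 0, 0, 0, 0, -1, -0.052, 0, 0, 0, 0, 0, -1, -0.068, 0, 0, 0, 0, 0, -1, -0.082, 0, 0, 0, 0, 0, -1, -0.092, 0, 0, 0, 0, 0, -1, -0.096, 0, 0, 0, 0, 0, -1]
}}

```text
time: 5.85
tool_pos: [416.3, 294.8, 202.4]
tool_rot: [-1.571, 0.0, 0.032]
force: [-0.4, 0.9, -2.1]
gripper_width: 23.6
```

Emit:
{"name": "drive_tool", "arguments": {
  "plan": [0, 0, 0, 0, 0, 0, -1, 0, 0, 0, 0, 0, 0, -1, 0, 0, 0, 0, 0, 0, -1]
}}

```text
time: 6.1
tool_pos: [418.2, 294.9, 202.2]
tool_rot: [-1.571, -0.0, 0.031]
force: [-1.2, -0.2, -2.0]
gripper_width: 23.5
```

```bash
python3 w.py 422 78.5 203 4.2
```

```text
t 6.1 p [418.2 294.9 202.2] rpy [-1.571 -0.     0.031] F [-1.2 -0.2 -2. ] w 23.5
shift [-0.0029 -0.0008 -0.2164] turn [ 0.     -0.0423  0.0002]
```

Emit:
{"name": "drive_tool", "arguments": {
  "plan": [0, 0, -0.006, 0, 0, 0, -1, 0, 0, -0.018, 0, 0, 0, -1, 0, 0, -0.034, 0, 0, 0, -1, 0, 0, -0.052, 0, 0, 0, -1, 0, 0, -0.07, 0, 0, 0, -1, 0, 0, -0.088, 0, -0.01, 0, -1, -0.001, 0, -0.106, 0, -0.02, 0, -1, -0.002, 0, -0.124, 0, -0.03, 0, -1]
}}

```text
time: 6.77
tool_pos: [419.5, 169.0, 202.2]
tool_rot: [-1.571, 0.0, 0.061]
force: [-0.4, 0.3, -2.7]
gripper_width: 23.8
```

Emit:
{"name": "drive_tool", "arguments": {
  "plan": [0, 0, -0.018, 0, -0.01, 0, -1, 0, 0, -0.036, 0, -0.012, 0, -1, 0, 0, -0.054, 0, -0.012, 0, -1, 0, 0, -0.07, 0, -0.012, 0, -1, 0, 0, -0.082, 0, -0.012, 0, -1, 0, 0, -0.089, 0, -0.012, 0, -1, 0, 0, -0.09, 0, -0.012, 0, -1, 0, 0, -0.09, 0, -0.012, 0, -1]
}}

```text
time: 7.43
tool_pos: [425.0, 80.5, 202.3]
tool_rot: [-1.571, -0.0, 0.072]
force: [-0.7, -0.5, -1.3]
gripper_width: 23.4
```

Emit:
{"name": "drive_tool", "arguments": {
  "plan": [0, 0, 0, 0, 0, 0, -1, 0, 0, 0, 0, 0, 0, -1, 0, 0, 0, 0, 0, 0, -1]
}}

```text
time: 7.68
tool_pos: [425.0, 81.5, 202.2]
tool_rot: [-1.571, 0.0, 0.074]
force: [0.2, -1.4, -2.5]
gripper_width: 23.3
```

```bash
python3 w.py 422 78.5 203 4.2;python3 w.py 523 86 203 4.2; python3 - <<'E'
from h import *
t=arm.snapshot("top");s=arm.snapshot("scene")
cv2.imwrite("pics/f.png",np.hstack([cv2.resize(t[150:290,230:370],(400,400)),cv2.resize(s[180:340,240:400],(400,400))]))
E
```

```text
t 7.68 p [425.   81.5 202.2] rpy [-1.571  0.     0.074] F [ 0.2 -1.4 -2.5] w 23.3
shift [-0.0032 -0.0008 -0.0028] turn [-0.      0.0008 -0.0001]
t 7.68 p [425.   81.5 202.2] rpy [-1.571  0.     0.074] F [ 0.2 -1.4 -2.5] w 23.3
shift [ 0.0981 -0.0008 -0.0028] turn [-0.      0.0008 -0.0001]
```

View pics/f.png

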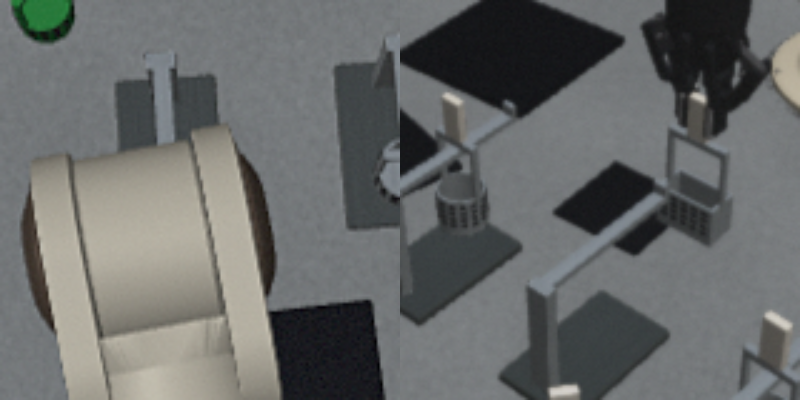

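The basket is held level in front of the empty hook, with the lip at about (345,255) facing its window. I'll shift 3 mm sideways and move it in.

Emit:
{"name": "drive_tool", "arguments": {
  "plan": [0.004, 0, -0.003, 0, 0, 0, -1, 0.014, 0, -0.003, 0, 0, 0, -1, 0.026, 0, -0.003, 0, 0, 0, -1, 0.038, 0, -0.003, 0, 0, 0, -1, 0.05, 0, -0.003, 0, 0, 0, -1, 0.062, 0, -0.003, 0, 0, 0, -1, 0.074, 0, -0.003, 0, 0, 0, -1, 0.082, 0, -0.003, 0, 0, 0, -1]
}}

```text
time: 8.45
tool_pos: [508.7, 84.1, 201.8]
tool_rot: [-1.571, 0.0, 0.073]
force: [-0.3, -0.4, -2.2]
gripper_width: 23.2
```

Emit:
{"name": "drive_tool", "arguments": {
  "plan": [0.009, 0, 0, 0, 0, 0, -1, 0.014, 0, 0, 0, 0, 0, -1, 0.016, 0, 0, 0, 0, 0, -1, 0.016, 0, 0, 0, 0, 0, -1, 0.016, 0, 0, 0, 0, 0, -1]
}}

```text
time: 8.87
tool_pos: [522.8, 85.2, 202.3]
tool_rot: [-1.571, 0.0, 0.073]
force: [-1.3, -0.1, -2.4]
gripper_width: 23.4
```

```bash
python3 w.py 523 86 176 4.2; python3 - <<'E'
from h import *
t=arm.snapshot("top");s=arm.snapshot("scene")
cv2.imwrite("pics/g.png",np.hstack([cv2.resize(t[150:290,230:370],(400,400)),cv2.resize(s[180:340,240:400],(400,400))]))
E
```

```text
t 8.87 p [522.8  85.2 202.3] rpy [-1.571  0.     0.073] F [-1.3 -0.1 -2.4] w 23.4
shift [0.0003 0.0263 0.0008] turn [-0.     -0.0001 -0.0002]
```

View pics/g.png

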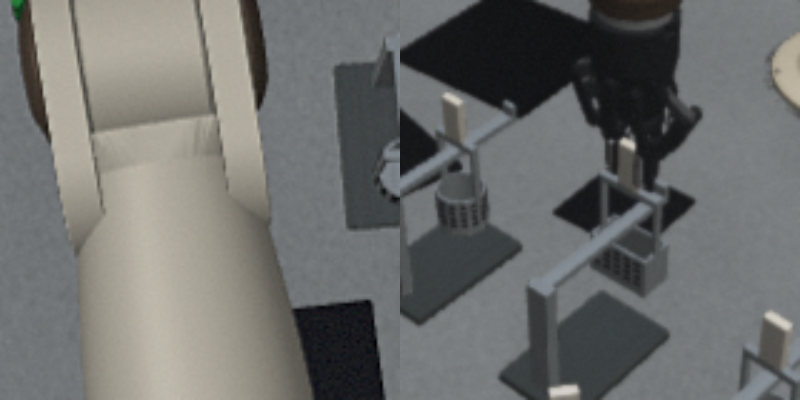

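The hook's arm passes through the window, so I'll lower.

Emit:
{"name": "drive_tool", "arguments": {
  "plan": [0, 0.005, 0, 0, 0, 0, -1, 0, 0.011, 0, 0, 0, 0, -1, 0, 0.017, 0, 0, 0, 0, -1, 0, 0.022, 0, 0, 0, 0, -1, 0, 0.025, 0, 0, 0, 0, -1, 0, 0.026, 0, 0, 0, 0, -1, 0, 0.026, 0, 0, 0, 0, -1, 0, 0.026, 0, 0, 0, 0, -1]
}}

```text
time: 9.63
tool_pos: [523.0, 85.2, 176.4]
tool_rot: [-1.571, -0.0, 0.073]
force: [-0.2, 0.5, -1.8]
gripper_width: 23.6
```

Emit:
{"name": "drive_tool", "arguments": {
  "plan": [0, 0.0005, 0, 0, 0, 0, -1, 0, 0.001, 0, 0, 0, 0, -1, 0, 0.001, 0, 0, 0, 0, -1, 0, 0.001, 0, 0, 0, 0, -1]
}}

```text
time: 9.97
tool_pos: [523.0, 85.2, 175.4]
tool_rot: [-1.571, -0.0, 0.073]
force: [-0.7, 0.2, -0.9]
gripper_width: 23.2
```

It is at its original hung height and the weight is mostly off the gripper. I'll release.

Emit:
{"name": "drive_tool", "arguments": {
  "plan": [0, 0.0005, 0, 0, 0, 0, -1, 0, 0.0005, 0, 0, 0, 0, -0.2, 0, 0.0005, 0, 0, 0, 0, 0.2, 0, 0.0005, 0, 0, 0, 0, 1, 0, 0.0005, 0, 0, 0, 0, 1, 0, 0.0005, 0, 0, 0, 0, 1, 0, 0.0005, 0, 0, 0, 0, 1, 0, 0.0005, 0, 0, 0, 0, 1]
}}

```text
time: 10.63
tool_pos: [523.0, 85.2, 174.8]
tool_rot: [-1.571, 0.0, 0.073]
force: [0.1, 1.1, 0.0]
gripper_width: 85.4
```

Emit:
{"name": "drive_tool", "arguments": {
  "plan": [0, 0, 0, 0, 0, 0, 1, 0, 0, 0, 0, 0, 0, 1, 0, -0.01, 0, 0, 0, 0, 1, 0, -0.03, 0, 0, 0, 0, 1, 0, -0.055, 0, 0, 0, 0, 1, 0, -0.08, 0, 0, 0, 0, 1, 0, -0.105, 0, 0, 0, 0, 1, 0, -0.115, 0, 0, 0, 0, 1]
}}

```text
time: 11.3
tool_pos: [523.3, 85.3, 294.1]
tool_rot: [-1.57, -0.004, 0.073]
force: [0.9, -0.1, 0.2]
gripper_width: 85.3
```

```bash
python3 w.py 577 298 290 1.7; python3 - <<'E'
from h import *
s=arm.snapshot("scene")
cv2.imwrite("pics/i.png",cv2.resize(s[180:380,240:440],(600,600)))
E
```

```text
t 11.3 p [523.3  85.3 294.1] rpy [-1.57  -0.004  0.073] F [ 0.9 -0.1  0.2] w 85.3
shift [0.0691 0.0045 0.2082] turn [-0.0005  0.0436  0.0044]
```

View pics/i.png

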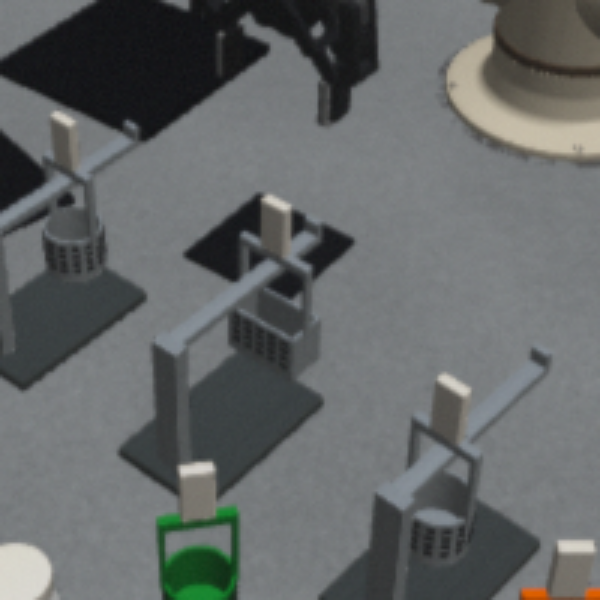

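The rectangular basket hangs level on the empty hook, at about (332,275) in the full image. Next is the rear round tab, at about (390,310).

Emit:
{"name": "drive_tool", "arguments": {
  "plan": [0.01, 0, 0.03, 0, 0.01, 0, 1, 0.02, 0, 0.06, 0, 0.02, 0, 1, 0.031, 0, 0.095, 0, 0.03, 0, 1, 0.042, 0, 0.13, 0, 0.043, 0, 1, 0.053, 0, 0.16, 0, 0.043, 0, 1, 0.062, 0, 0.185, 0, 0.043, 0, 1, 0.067, 0, 0.2, 0, 0.043, 0, 1, 0.069, 0, 0.208, 0, 0.043, 0, 1]
}}

```text
time: 12.02
tool_pos: [576.7, 299.8, 288.5]
tool_rot: [-1.571, 0.001, 0.032]
force: [-0.2, -0.0, -0.6]
gripper_width: 85.5
```

Emit:
{"name": "drive_tool", "arguments": {
  "plan": [0, 0, 0, 0, 0, 0, 1, 0, 0, 0, 0, 0, 0, 1, 0, 0, 0, 0, 0, 0, 1, 0, 0, 0, 0, 0, 0, 1]
}}

```text
time: 12.35
tool_pos: [576.6, 296.5, 290.4]
tool_rot: [-1.571, -0.001, 0.029]
force: [0.3, 1.2, 0.4]
gripper_width: 85.6
```

```bash
python3 w.py 577.5 297.5 175 1.7
```

```text
t 12.35 p [576.6 296.5 290.4] rpy [-1.571e+00 -1.000e-03  2.900e-02] F [0.3 1.2 0.4] w 85.6
shift [0.0009 0.1154 0.0009] turn [-0.0002 -0.0007  0.0006]
```

Emit:
{"name": "drive_tool", "arguments": {
  "plan": [0.001, 0.02, 0.001, 0, 0, 0, 1, 0.001, 0.04, 0.001, 0, 0, 0, 1, 0.001, 0.06, 0.001, 0, 0, 0, 1, 0.001, 0.08, 0.001, 0, 0, 0, 1, 0.001, 0.095, 0.001, 0, 0, 0, 1, 0.001, 0.108, 0.001, 0, 0, 0, 1, 0.001, 0.115, 0.001, 0, 0, 0, 1, 0.001, 0.115, 0.001, 0, 0, 0, 1]
}}

```text
time: 13.02
tool_pos: [577.1, 297.7, 173.5]
tool_rot: [-1.572, 0.002, 0.029]
force: [-0.2, -0.6, 0.5]
gripper_width: 85.3
```

Emit:
{"name": "drive_tool", "arguments": {
  "plan": [0, 0, 0, 0, 0, 0, 1, 0, 0, 0, 0, 0, 0, 1, 0, 0, 0, 0, 0, 0, 1]
}}

```text
time: 13.27
tool_pos: [578.0, 298.8, 176.1]
tool_rot: [-1.57, -0.002, 0.03]
force: [0.6, -0.1, 0.5]
gripper_width: 85.3
```

```bash
python3 w.py 577.5 297.5 175 1.7;python3 - <<'E'
from h import *
s=arm.snapshot("scene")
cv2.imwrite("pics/j.png",cv2.resize(s[240:390,320:470],(600,600)))
E
```

```text
t 13.27 p [578.  298.8 176.1] rpy [-1.57  -0.002  0.03 ] F [ 0.6 -0.1  0.5] w 85.3
shift [-0.0005  0.0011 -0.0013] turn [-0.0008  0.0004  0.0016]
```

View pics/j.png

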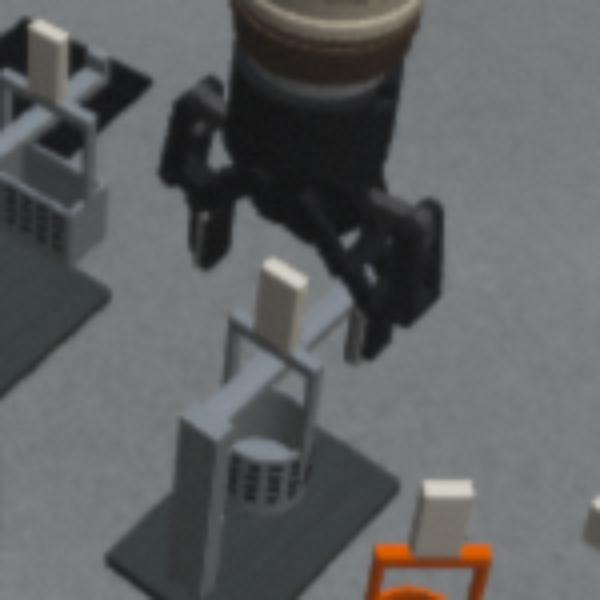

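The fingers straddle the wanted round basket's tab, so I'll close.

Emit:
{"name": "drive_tool", "arguments": {
  "plan": [0, 0, 0, 0, 0, 0, -1, 0, 0, 0, 0, 0, 0, -1, 0, 0, 0, 0, 0, 0, -1, 0, 0, 0, 0, 0, 0, -1, 0, 0, 0, 0, 0, 0, -1, 0, 0, 0, 0, 0, 0, -1, 0, 0, 0, 0, 0, 0, -1, 0, 0, 0, 0, 0, 0, -1],
  "squeeze": 40
}}

```text
time: 13.98
tool_pos: [577.6, 298.7, 174.9]
tool_rot: [-1.571, -0.0, 0.03]
force: [-1.0, -0.8, 1.0]
gripper_width: 23.4
```

Emit:
{"name": "drive_tool", "arguments": {
  "plan": [0, 0, 0, 0, 0, 0, -1, 0, 0, 0, 0, 0, 0, -1, 0, 0, 0, 0, 0, 0, -1]
}}

```text
time: 14.23
tool_pos: [577.6, 298.7, 174.9]
tool_rot: [-1.571, -0.0, 0.03]
force: [-1.1, -0.6, 1.6]
gripper_width: 23.5
```

Emit:
{"name": "drive_tool", "arguments": {
  "plan": [0, -0.005, 0, 0, 0, 0, -1, 0, -0.01, 0, 0, 0, 0, -1, 0, -0.015, 0, 0, 0, 0, -1, 0, -0.02, 0, 0, 0, 0, -1, 0, -0.025, 0, 0, 0, 0, -1, 0, -0.027, 0, 0, 0, 0, -1, 0, -0.027, 0, 0, 0, 0, -1, 0, -0.027, 0, 0, 0, 0, -1]
}}

```text
time: 14.9
tool_pos: [577.6, 298.8, 201.8]
tool_rot: [-1.571, -0.0, 0.03]
force: [-0.1, -0.7, -2.8]
gripper_width: 23.7
```

```bash
python3 w.py 418 295 202 1.7;python3 - <<'E'
from h import *
s=arm.snapshot("scene")
cv2.imwrite("pics/k.png",cv2.resize(s[240:390,320:470],(600,600)))
E
```

```text
t 14.9 p [577.6 298.8 201.8] rpy [-1.571 -0.     0.03 ] F [-0.1 -0.7 -2.8] w 23.7
shift [-0.1597 -0.0002  0.001 ] turn [-0.0001  0.0006  0.0001]
```

View pics/k.png

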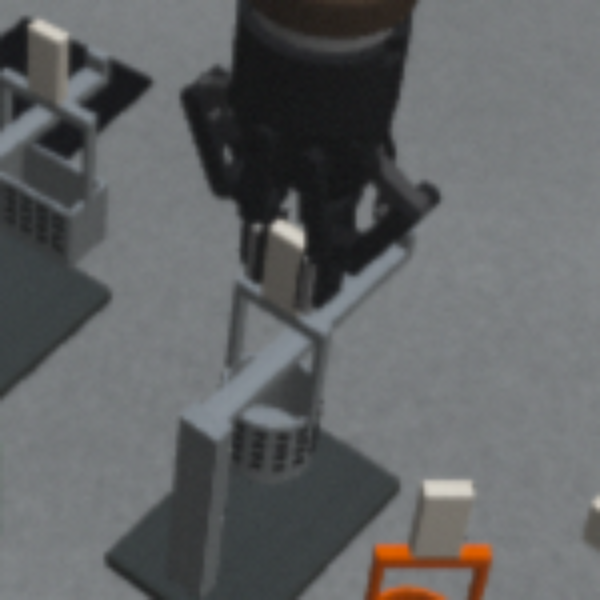

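The round basket is lifted clear. Next I'll draw it out 160 mm along -x.

Emit:
{"name": "drive_tool", "arguments": {
  "plan": [-0.006, 0, 0, 0, 0, 0, -1, -0.018, 0, 0, 0, 0, 0, -1, -0.034, 0, 0, 0, 0, 0, -1, -0.05, 0, 0, 0, 0, 0, -1, -0.066, 0, 0, 0, 0, 0, -1, -0.082, 0, 0, 0, 0, 0, -1, -0.098, 0, 0, 0, 0, 0, -1, -0.114, 0, 0, 0, 0, 0, -1]
}}

```text
time: 15.62
tool_pos: [462.3, 295.1, 201.5]
tool_rot: [-1.571, 0.0, 0.03]
force: [0.4, -0.2, -0.3]
gripper_width: 23.2
```

Emit:
{"name": "drive_tool", "arguments": {
  "plan": [-0.014, 0, 0, 0, 0, 0, -1, -0.026, 0, 0, 0, 0, 0, -1, -0.036, 0, 0, 0, 0, 0, -1, -0.043, 0, 0, 0, 0, 0, -1, -0.046, 0, 0, 0, 0, 0, -1, -0.046, 0, 0, 0, 0, 0, -1, -0.046, 0, 0, 0, 0, 0, -1]
}}

```text
time: 16.2
tool_pos: [417.9, 294.0, 201.8]
tool_rot: [-1.571, -0.0, 0.03]
force: [0.8, 0.0, -1.8]
gripper_width: 23.4
```

```bash
python3 w.py 418 294 350 1.7;python3 - <<'E'
from h import *
s=arm.snapshot("scene")
cv2.imwrite("pics/l.png",cv2.resize(s[210:390,320:500],(600,600)))
E
```

```text
t 16.2 p [417.9 294.  201.8] rpy [-1.571 -0.     0.03 ] F [ 0.8  0.  -1.8] w 23.4
shift [ 0.0002 -0.1482  0.    ] turn [-0.0001  0.0006  0.0004]
```

View pics/l.png

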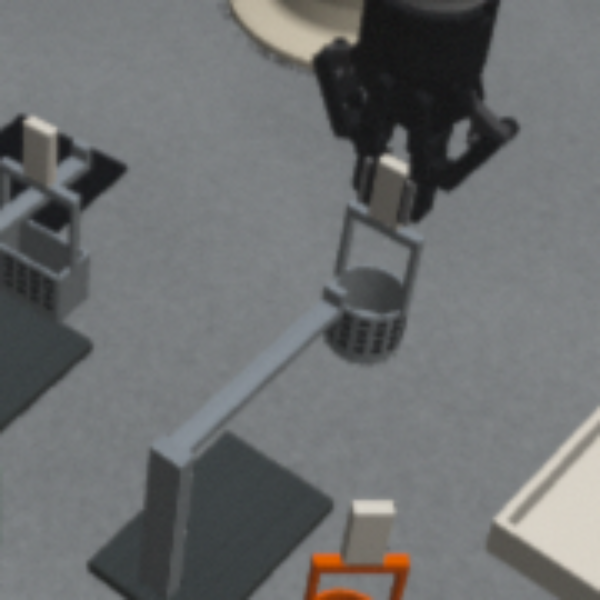

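The round basket is free of the hook. I'll raise it 150 mm and carry it across.

Emit:
{"name": "drive_tool", "arguments": {
  "plan": [0, -0.008, 0, 0, 0, 0, -1, 0, -0.025, 0, 0, 0, 0, -1, 0, -0.047, 0, 0, 0, 0, -1, 0, -0.07, 0, 0, 0, 0, -1, 0, -0.095, 0, 0, 0, 0, -1, 0, -0.12, 0, 0, 0, 0, -1, 0, -0.14, 0, 0, 0, 0, -1, 0, -0.152, 0, 0, 0, 0, -1]
}}

```text
time: 16.92
tool_pos: [418.1, 293.9, 356.7]
tool_rot: [-1.569, -0.002, 0.03]
force: [1.2, -0.0, -1.6]
gripper_width: 23.3
```

Emit:
{"name": "drive_tool", "arguments": {
  "plan": [0, 0, -0.008, 0, 0, 0, -1, 0, 0, -0.025, 0, 0, 0, -1, 0, 0, -0.047, 0, 0, 0, -1, 0, 0, -0.072, 0, 0, 0, -1, 0, 0, -0.097, 0, 0, 0, -1, 0, 0, -0.122, 0, 0, 0, -1, 0, 0, -0.147, 0, 0, 0, -1, 0, 0, -0.172, 0, 0, 0, -1]
}}

```text
time: 17.58
tool_pos: [422.6, 120.2, 353.0]
tool_rot: [-1.571, 0.001, 0.03]
force: [0.2, 0.9, -1.9]
gripper_width: 23.7
```

Emit:
{"name": "drive_tool", "arguments": {
  "plan": [0, 0, -0.025, 0, 0, 0, -1, 0, 0, -0.05, 0, 0, 0, -1, 0, 0, -0.075, 0, 0, 0, -1, 0, 0, -0.1, 0, 0, 0, -1, 0, 0, -0.125, 0, 0, 0, -1, 0, 0, -0.15, 0, 0, 0, -1, 0, 0, -0.175, 0, 0, 0, -1, 0, 0, -0.2, 0, 0, 0, -1]
}}

```text
time: 18.25
tool_pos: [428.4, -79.7, 353.1]
tool_rot: [-1.571, 0.001, 0.03]
force: [0.4, 0.4, -1.2]
gripper_width: 23.3
```

```bash
python3 w.py 545 -299 352 0
```

```text
t 18.25 p [428.4 -79.7 353.1] rpy [-1.571e+00  1.000e-03  3.000e-02] F [ 0.4  0.4 -1.2] w 23.3
shift [ 0.11    0.001  -0.2227] turn [-0.      0.0298 -0.0008]
```

Emit:
{"name": "drive_tool", "arguments": {
  "plan": [0.008, 0, -0.024, 0, 0, 0, -1, 0.02, 0, -0.047, 0, 0, 0, -1, 0.032, 0, -0.07, 0, 0, 0, -1, 0.044, 0, -0.093, 0, 0, 0, -1, 0.056, 0, -0.116, 0, 0, 0, -1, 0.068, 0, -0.139, 0, 0, 0, -1, 0.08, 0, -0.162, 0, 0, 0, -1, 0.092, 0, -0.185, 0, 0, 0, -1]
}}

```text
time: 18.92
tool_pos: [526.4, -261.9, 352.9]
tool_rot: [-1.57, 0.001, 0.03]
force: [1.3, -0.1, 0.1]
gripper_width: 23.5
```

Emit:
{"name": "drive_tool", "arguments": {
  "plan": [0.01, 0, -0.016, 0, 0, 0, -1, 0.016, 0, -0.028, 0, 0, 0, -1, 0.018, 0, -0.036, 0, 0, 0, -1, 0.018, 0, -0.037, 0, 0, 0, -1, 0.018, 0, -0.037, 0, 0, 0, -1, 0.018, 0, -0.037, 0, 0, 0, -1]
}}

```text
time: 19.42
tool_pos: [545.0, -296.1, 354.0]
tool_rot: [-1.571, -0.0, 0.03]
force: [0.4, -0.1, -1.9]
gripper_width: 23.8
```

```bash
python3 w.py 545 -299 148 1.7
```

```text
t 19.42 p [ 545.  -296.1  354. ] rpy [-1.571 -0.     0.03 ] F [ 0.4 -0.1 -1.9] w 23.8
shift [-1.00e-04  2.06e-01 -2.90e-03] turn [-0.0001  0.0005  0.    ]
```

Emit:
{"name": "drive_tool", "arguments": {
  "plan": [0, 0.01, -0.003, 0, 0, 0, -1, 0, 0.03, -0.003, 0, 0, 0, -1, 0, 0.055, -0.003, 0, 0, 0, -1, 0, 0.08, -0.003, 0, 0, 0, -1, 0, 0.105, -0.003, 0, 0, 0, -1, 0, 0.13, -0.003, 0, 0, 0, -1, 0, 0.15, -0.003, 0, 0, 0, -1, 0, 0.165, -0.003, 0, 0, 0, -1]
}}

```text
time: 20.08
tool_pos: [544.7, -298.3, 187.3]
tool_rot: [-1.57, 0.001, 0.031]
force: [-0.6, 0.9, -1.6]
gripper_width: 23.2
```

Emit:
{"name": "drive_tool", "arguments": {
  "plan": [0, 0.012, 0, 0, 0, 0, -1, 0, 0.022, 0, 0, 0, 0, -1, 0, 0.029, 0, 0, 0, 0, -1, 0, 0.032, 0, 0, 0, 0, -1, 0, 0.032, 0, 0, 0, 0, -1, 0, 0.032, 0, 0, 0, 0, -1]
}}

```text
time: 20.58
tool_pos: [545.8, -299.5, 157.5]
tool_rot: [-1.571, -0.001, 0.03]
force: [0.5, -0.4, -2.1]
gripper_width: 23.5
```

```bash
python3 w.py 545 -299 145 1.7;python3 - <<'E'
from h import *
t=arm.snapshot("top");s=arm.snapshot("scene")
cv2.imwrite("pics/m.png",np.hstack([cv2.resize(t[150:290,370:510],(400,400)),cv2.resize(s[160:300,160:300],(400,400))]))
E
```

```text
t 20.58 p [ 545.8 -299.5  157.5] rpy [-1.571e+00 -1.000e-03  3.000e-02] F [ 0.5 -0.4 -2.1] w 23.5
shift [-0.0008  0.0125  0.0005] turn [0.0004 0.0006 0.0007]
```

View pics/m.png

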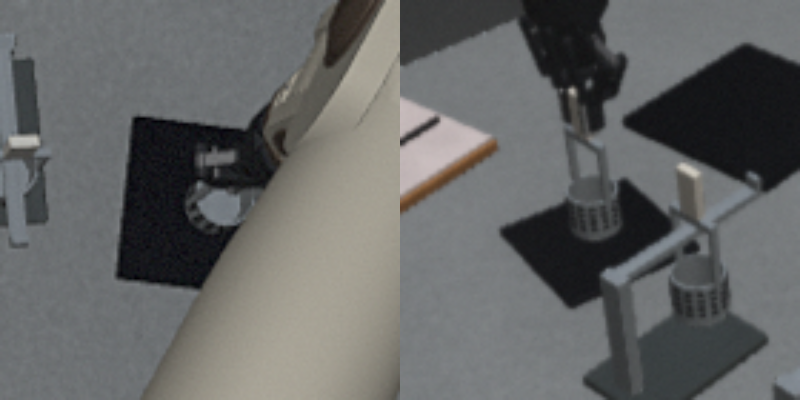

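The round basket hangs upright above the middle of the pad, at about (368,232) in the scene view. I'll lower the last 12 mm slowly.

Emit:
{"name": "drive_tool", "arguments": {
  "plan": [0, 0.003, 0, 0, 0, 0, -1, 0, 0.006, 0, 0, 0, 0, -1, 0, 0.008, 0, 0, 0, 0, -1, 0, 0.01, 0, 0, 0, 0, -1, 0, 0.011, 0, 0, 0, 0, -1, 0, 0.011, 0, 0, 0, 0, -1, 0, 0.011, 0, 0, 0, 0, -1, 0, 0.011, 0, 0, 0, 0, -1]
}}

```text
time: 21.35
tool_pos: [545.6, -299.5, 145.9]
tool_rot: [-1.571, -0.0, 0.03]
force: [-0.9, 0.5, -0.9]
gripper_width: 23.4
```

Emit:
{"name": "drive_tool", "arguments": {
  "plan": [0, 0.0005, 0, 0, 0, 0, -1, 0, 0.001, 0, 0, 0, 0, -1, 0, 0.001, 0, 0, 0, 0, -1, 0, 0.001, 0, 0, 0, 0, -1]
}}

```text
time: 21.68
tool_pos: [545.7, -299.6, 145.0]
tool_rot: [-1.571, -0.0, 0.03]
force: [1.3, -1.1, 0.8]
gripper_width: 23.5
```

It has made contact, so I'll release and rise.

Emit:
{"name": "drive_tool", "arguments": {
  "plan": [0, 0, 0, 0, 0, 0, -0.3, 0, 0, 0, 0, 0, 0, 0, 0, 0, 0, 0, 0, 0, 0.4, 0, 0, 0, 0, 0, 0, 1, 0, 0, 0, 0, 0, 0, 1, 0, 0, 0, 0, 0, 0, 1, 0, 0, 0, 0, 0, 0, 1, 0, 0, 0, 0, 0, 0, 1]
}}

```text
time: 22.35
tool_pos: [545.6, -299.5, 144.8]
tool_rot: [-1.571, -0.0, 0.03]
force: [0.2, -0.4, 0.1]
gripper_width: 85.3
```

Emit:
{"name": "drive_tool", "arguments": {
  "plan": [0, 0, 0, 0, 0, 0, 1, 0, -0.005, 0, 0, 0, 0, 1, 0, -0.02, 0, 0, 0, 0, 1, 0, -0.04, 0, 0, 0, 0, 1, 0, -0.065, 0, 0, 0, 0, 1, 0, -0.09, 0, 0, 0, 0, 1, 0, -0.115, 0, 0, 0, 0, 1, 0, -0.14, 0, 0, 0, 0, 1]
}}

```text
time: 23.02
tool_pos: [545.4, -299.4, 286.5]
tool_rot: [-1.571, -0.0, 0.03]
force: [0.4, -0.1, 0.6]
gripper_width: 85.3
```

Emit:
{"name": "drive_tool", "arguments": {
  "plan": [-0.03, -0.02, 0, 0, 0, 0, 1, -0.06, -0.04, 0, 0, 0, 0, 1, -0.09, -0.04, 0, 0, 0, 0, 1, -0.12, -0.04, 0, 0, 0, 0, 1, -0.15, -0.04, 0, 0, 0, 0, 1, -0.18, -0.04, 0, 0, 0, 0, 1, -0.2, -0.04, 0, 0, 0, 0, 1, -0.2, -0.04, 0, 0, 0, 0, 1]
}}

```text
time: 23.68
tool_pos: [342.8, -305.4, 326.5]
tool_rot: [-1.573, -0.001, 0.028]
force: [-0.7, 0.3, -0.6]
gripper_width: 85.2
```

Emit:
{"name": "drive_tool", "arguments": {
  "plan": [0, 0, 0, 0, 0, 0, 1, 0, 0, 0, 0, 0, 0, 1, 0, 0, 0, 0, 0, 0, 1, 0, 0, 0, 0, 0, 0, 1]
}}

```text
time: 24.02
tool_pos: [346.5, -305.5, 324.4]
tool_rot: [-1.57, 0.0, 0.031]
force: [0.5, 0.3, 0.9]
gripper_width: 85.4
```

```bash
python3 w.py;python3 - <<'E'
from h import *
t=arm.snapshot("top");s=arm.snapshot("scene")
cv2.imwrite("pics/n.png",np.hstack([t[140:300,170:520],s[180:340,160:480]]));cv2.imwrite("pics/n2.png",np.hstack([cv2.resize(t[170:270,390:490],(400,400)),cv2.resize(s[170:290,180:300],(400,400))]))
g=t.max(2);m=g[180:260,405:480]>185;ys,xs=np.nonzero(m);u=(405+xs.mean(),180+ys.mean());print(u,onz("top",u,166))
E
```

```text
t 24.02 p [ 346.5 -305.5  324.4] rpy [-1.57   0.     0.031] F [0.5 0.3 0.9] w 85.4
(np.float64(458.8421052631579), np.float64(210.57894736842104)) [ 544.89538683 -300.16319     166.        ]
```

View pics/n.png

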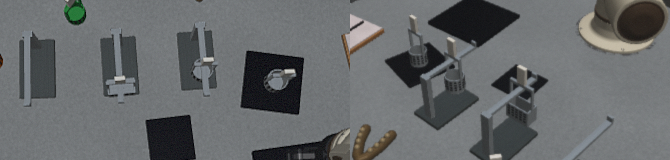

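View pics/n2.png

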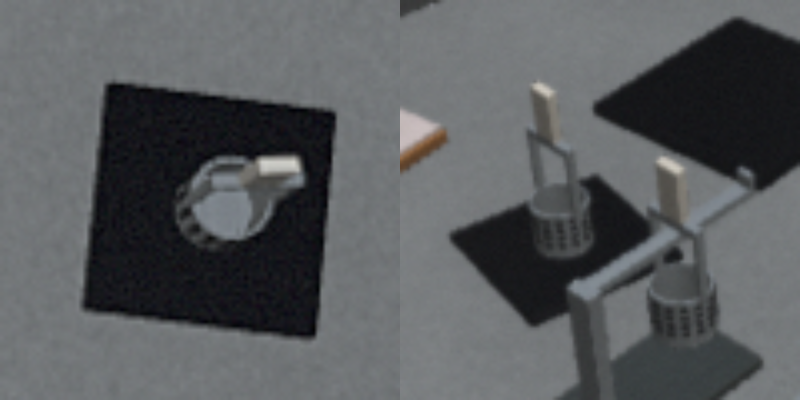

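The round basket stands upright on the middle pad, at about (443,222) in the top view, with its tab at (545,-300). The rectangular basket hangs on the formerly empty hook and the arm is clear. I'll hand in.

```bash
python3 -c "
from workcell import arm
print(arm.close_job())"
```

```text
the job is handed in; nothing more can be done
None
```

I moved the rectangular basket onto the empty hook first and left it hanging there. Then I took the round basket off the crowded hook and stood it on the middle-sized dark pad.

- **Rectangular basket:** the last pictures show it hanging level, with the hook's arm through its handle window.
- **Round basket:** it stands upright near the pad's centre. Its tab measures at about (545, -300) mm, and the pad's centre at about (545, -299) mm.
- **Release and limits:** both baskets are released, with the gripper open and about 200 mm away. The job took about 24 s, and the force readings stayed below 3 N.
- **Look-alikes:** I did not move the green and orange baskets or the basket on the third hook.

No check failed. The two camera views put the same tabs 2 to 3 mm apart, and the grasps had room for that.

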